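# Ink the maker's mark on a carved ox

### The arm

A 6-joint arm with a two-finger parallel gripper is mounted at the origin on the work surface. World frame = base frame: x ahead of the robot, y to its left, z up, the work surface at z = 0. Lengths are in m, angles in rad, forces in N, time in s.
With the tool pointing down it reaches from about 0.275 to 0.825 m from the base axis. Payload 4.9 kg.
Tool frame: the origin (TCP) lies midway between the tips of the shut fingers; the grasp point (between the pads) lies 19 mm behind it (grip_point_offset is the distance from the TCP to the grasp point, in m); z points along the fingers, y is the line along which they close (so a half turn about z gives the same grasp; the last joint's range is limited). The gripper opens to 85 mm and grips with 20 to 120 N. Pads are 22 mm wide; open, the fingers measure 114 mm over their backs; the gripper's body (76 mm by 85 mm) begins 54 mm behind the grasp point. The pads swing forward as they close: fully open they stand 13 mm farther back than shut.
Start: joints at [-1.338, 0.326, -0.193, 1.052, 0, 1.437], TCP at [0.197, -0.513, 0.209] pointing down, gripper open.
Joint ranges: [-2.65, 2.65], [-0.97, 1.79], [-1.3, 1.35], [-1.93, 2.1], [-1.47, 1.37], [-3.14, 3.14]. Speed limits (rad/s): [2.57, 2.57, 3.14, 3.14, 3.14, 3.14].

### API

Orientations are given as a rotation vector (axis times angle).
In Python, from cell import * gives the robot as it stands. Calls block until the motion is done:
- movep(position, orientation): joint-space move of the TCP to a pose.
- move_l(position, velocity=0.15, rot=None, until_force=None): straight line of the TCP; rot=None keeps the orientation; velocity is the mean speed in m/s. With until_force (N) it stops when the force on the tool has changed by that much, and returns True; else False.
- set_joints(angles): joint-space move.
- let_go() and grab(newtons=None): open the fingers fully, or close them until they stop; newtons is the grip in N (None keeps the last).
- sleep(seconds).
- ik(position, orientation): joint angles nearest the present ones, or None.
- get_state(): the state.
- grab_frame(name): name is "scene" or "side" or "wrist"; returns a dict with "img" (480x640x3 uint8, red, green, blue), "fx", "fy", "cx", "cy" (pixels), "k1" (the pictures are not rectified: a ray, as slopes to the right and down, at radius r is drawn at 1 + k1 r^2 times it, then the intrinsics apply), "cam_to_world" (4x4, takes a point from camera to world coordinates); the wrist camera has in their place "T_tool_cam" (4x4, takes a point from camera to tool coordinates, whose origin is the TCP and whose axes are the flange's). Camera axes: x right, y down, z forward; pixel columns grow to the right and rows downward; lengths in m; the calibration is good to about 2 mm. A picture is of the moment at which its call begins: read the wrist's pose just before it. There is no depth.
A pose or a line that the arm cannot do raises MotionError and nothing moves.
- sign_off(): hands the job in; it is judged then, once.
Trained networks look in the newest picture that a camera, given by its name, has taken for a name from the list of things; names that differ only in an ending like _2 or _b are one class to them, and where a whole thing is asked for, a point or a joint stands for the part that bears it (a point fixed in the world has none). Each returns a list of dicts, best first, with "score" (0 to 1); they miss things now and then, are a little off and sometimes report something else, mostly with a low value. They report only what shows in the picture. A call takes as long as a camera call.
- spot_in(camera, name): "centre" ([column, row] in pixels, amid what is visible of it).
- silhouettes(camera, name): "mask" (480x640 bool, what is visible of it) and "centre" ([column, row] in pixels, amid what is visible of it).
- tip_of(camera, name): "centre" ([column, row] in pixels: a listed point, or the origin of a listed thing).
The state is a dict: "clock": time; "q": joint angles; "joint_velocities": joint speeds; "tau": joint torques, N m; "position": TCP position; "eef_rot": TCP orientation; "contact_force": force on the tool from outside, world axes, zero at the start; "wrist_torque": the same for the moment, N m; "finger_gap": opening from 0.0 (shut) to 1.0 (fully open); "grasp_force": force on a finger pad.
Only numpy, scipy, OpenCV 4.12 (cv2) and the standard library are available. Lean on these libraries where they do the work, as an engineer would, in place of code of your own. Each camera call takes 0.05 s, during which the arm holds its last target. There are 200 camera calls.

### The job

Open the lid of the wooden marking box until it rests back on its stop. Then take the carved ox that stands on a black plinth and press its plinth straight down on the sprung red ink pad in the box, centred and square with the metal frame round the pad (head towards or away from the hinge), until the plinth bottoms on that frame, firmly but without forcing it. Finish while still holding the ox pressed down there, with the lid left open; do not disturb the calf, the wood blank or the gouge.

Things in the scene. Friction and masses are not known exactly. Their poses are not given: they have to be found in the camera images.
- stamp_box: Fixed pale plywood box, 140 (x) x 120 (y) x 46 mm high, walls 7 mm, open inside; origin at the centre of its underside, on the bench. Its own +x points to the lid's hinge edge, -x to the lid's tab; it may be turned up to about 17 degrees on the bench.
- lid (a joint): Angle of the box's lid (rad): 0 shut, 1.8 open against its hard stop (leaning back past upright). It swings freely (lid 120 g), falls shut if let go before upright, and stays on the stop by its own weight if let go beyond about 1.65. Open, the tab's end stands about 235 mm above the bench: keep clear of it when bringing the ox.
- lid_tab (a point): Gripping point in the dark wooden pull tab of the lid. The tab is 30 mm wide (along the box's y), 10 mm thick and sticks out 50 mm from the lid's free edge; this point lies on its centreline 32 mm out from that edge, at half thickness, 172 mm from the hinge line. With the lid shut it is 51.5 mm above the bench. Gripped by its two sides it can turn between the finger pads as the lid swings.
- lid_hinge (a point): Middle of the lid's hinge line, which runs along the box's y at the top of its +x wall, 46.5 mm above the bench. The lid is a plate of 140 x 120 x 8 mm; its free edge is 140 mm from this line.
- stop_frame: Fixed bare-aluminium rectangular frame inside the box, centred and square in it; its top is the hard stop for the plinth, 26 mm above the bench. Outside 92 (box x) x 58 mm, opening 64 x 34 mm. Origin at the centre of the box's underside, on the bench (26 mm under the frame's top); x is the long direction. Press 5 to 20 N; over 50 N is forcing.
- pad (a joint): How far the sprung ink pad is pressed down (m): 0 free, 0.010 when its face is level with the frame's top. The spring needs about 3 N to start and 8 N at 0.010; it pushes the ox up again as soon as the push slackens.
- pad_top (a point): Centre of the red pad's upper face, 44 (box x) x 26 mm, in the middle of the frame, 36 mm above the bench (10 mm above the frame's top) when free.
- ox: Carved pale wooden ox on a black plinth, loose, 70 to 140 g. Plinth 84 (x) x 50 (y) x 12 mm; origin at the centre of the plinth's underside, x along the body to the head, z up. Body 64 x 36 (y) x 32 mm with flat sides, from 34 to 66 mm above the origin: grip it across its 36 mm, about 50 mm up. Head reaches x = 56 mm, horns up to 84 mm.
- calf: Bystander: small pale carved calf without a plinth, 70 mm long, 54 mm high; origin under its body, on the bench.
- blank: Bystander: plain squared plywood-coloured wood blank, 60 x 45 x 55 mm; origin at the centre of its underside.
- gouge: Bystander: hand tool with dark handle and steel shank, 180 mm long, lying on the bench.

How it is judged:
By the outcome, as a careful person would: the job done as asked, in the order asked, and still so for the second after the job is handed in, while the arm keeps its last pose, push and grip.
It also fails if it takes over 69 s, if anything falls off the work surface, if the arm or the gripper's body presses on something with over 40 N, if the wrist force passes 120 N, or if a joint passes its speed limit or range.

## Working session

There is one attempt and no reset: what is moved stays moved. The work goes in short steps, each a Python script; the robot and the scene stay as the last script left them, time stands still between calls to the robot, and variables do not carry over. Pictures are saved under pics/ and viewed, at most 10 in all, crops included, and the job is handed in when it is done.

```bash
ls; mkdir -p pics
cat > h.py <<'E'
import numpy as np, cv2
from cell import *
from scipy.spatial.transform import Rotation as R
def cam(name):
    s=get_state(); f=grab_frame(name)
    if 'cam_to_world' in f: T=np.array(f['cam_to_world'])
    else:
        W=np.eye(4); W[:3,:3]=R.from_rotvec(s['eef_rot']).as_matrix(); W[:3,3]=s['position']
        T=W@np.array(f['T_tool_cam'])
    f['T']=T; return f
def ray(f,px):
    K=np.array([[f['fx'],0,f['cx']],[0,f['fy'],f['cy']],[0,0,1]])
    n=cv2.undistortPoints(np.array([[px]],float),K,np.array([f['k1'],0,0,0,0.]))[0,0]
    return f['T'][:3,3], f['T'][:3,:3]@np.array([n[0],n[1],1])
def onz(f,px,z):
    o,d=ray(f,px); return o+d*(z-o[2])/d[2]
def tri(rs):
    A=np.zeros((3,3)); b=np.zeros(3)
    for o,d in rs:
        d=d/np.linalg.norm(d); P=np.eye(3)-np.outer(d,d); A+=P; b+=P@o
    x=np.linalg.solve(A,b)
    return x,max(np.linalg.norm(np.cross(x-o,d/np.linalg.norm(d))) for o,d in rs)
def proj(f,X):
    p=np.linalg.inv(f['T'])@np.append(X,1); n=p[:2]/p[2]; n=n*(1+f['k1']*(n@n))
    return np.array([f['fx']*n[0]+f['cx'],f['fy']*n[1]+f['cy']])
def save(f,n,crop=None,s=1):
    im=f['img'][:,:,::-1]
    if crop: im=im[crop[1]:crop[3],crop[0]:crop[2]]
    cv2.imwrite('pics/'+n,cv2.resize(im,None,fx=s,fy=s))
def down(yaw): # tool z down, tool y (closing) direction at angle yaw+90deg in world
    return (R.from_euler('z',yaw)*R.from_euler('x',np.pi)).as_rotvec()
E
cat > a.py <<'E'
from h import *
F={}
for c in ['scene','side']:
    f=F[c]=cam(c); save(f,c+'0.png'); print(c,f['T'][:3,3].round(3))
    for n in ['lid_tab','lid_hinge','stamp_box','stop_frame','ox','calf','blank','gouge']:
        r=tip_of(c,n)
        for q in r[:2]: 
            print(c,n,q['score'],np.round(q['centre'],1), onz(f,q['centre'],{'lid_tab':.0515,'lid_hinge':.0465}.get(n,0)).round(4))
            F.setdefault(n,[]).append(ray(f,q['centre'])) if q is r[0] else 0
for n in ['lid_tab','lid_hinge','stamp_box','ox','calf','blank','gouge']:
    if len(F.get(n,[]))==2: print(n,tri(F[n]))
s=get_state();print(s['clock'],s['eef_rot'],s['contact_force'],s['finger_gap'])
E
python3 a.py
```

```text
pics
scene [ 1.115 -0.085  0.607]
scene lid_hinge 0.89 [366.6 293.9] [0.6207 0.0682 0.0465]
scene stamp_box 0.9 [346.  279.7] [0.5402 0.0486 0.    ]
scene stamp_box 0.18 [123.8 280.9] [ 0.5073 -0.3746  0.    ]
scene stop_frame 0.41 [325.4 227.2] [0.3805 0.0293 0.    ]
scene ox 0.81 [178.4 333.6] [ 0.6411 -0.2545  0.    ]
scene calf 0.65 [125.8 277.5] [ 0.4984 -0.3725  0.    ]
scene blank 0.74 [215.5 258.3] [ 0.4588 -0.2017  0.    ]
scene gouge 0.73 [500.5 259.4] [0.5135 0.3758 0.    ]
side [-0.162  0.862  0.925]
side lid_tab 0.9 [328.  265.5] [0.4531 0.0164 0.0515]
side lid_hinge 0.92 [261.  251.8] [0.6094 0.0625 0.0465]
side stamp_box 0.78 [290.5 271.5] [0.5468 0.0353 0.    ]
side ox 0.77 [330.9 202.3] [ 0.6383 -0.2512  0.    ]
side calf 0.56 [396.8 197. ] [ 0.5091 -0.3755 -0.    ]
side blank 0.88 [375.  236.9] [ 0.4605 -0.1911  0.    ]
side gouge 0.77 [192.9 370.3] [0.5146 0.3782 0.    ]
lid_hinge (array([0.61382818, 0.06514182, 0.04336888]), np.float64(0.005311401833645938))
stamp_box (array([0.5430448 , 0.04464975, 0.00614132]), np.float64(0.0036296767073394076))
ox (array([ 0.64002609, -0.25449888, -0.0019979 ]), np.float64(0.0006451942047962779))
calf (array([ 0.5050643 , -0.36902159,  0.00577264]), np.float64(0.0007860328553328457))
blank (array([ 0.4614288 , -0.19847204, -0.00145718]), np.float64(0.004191263300154181))
gouge (array([ 5.13991624e-01,  3.77040253e-01, -2.45609860e-04]), np.float64(0.0012942498103168125))
0.9 [3.08883650e+00 5.72925672e-01 1.82480247e-05] [0.06720482 0.67442385 0.05279163] 1.0018375754366249
```

View pics/scene0.png

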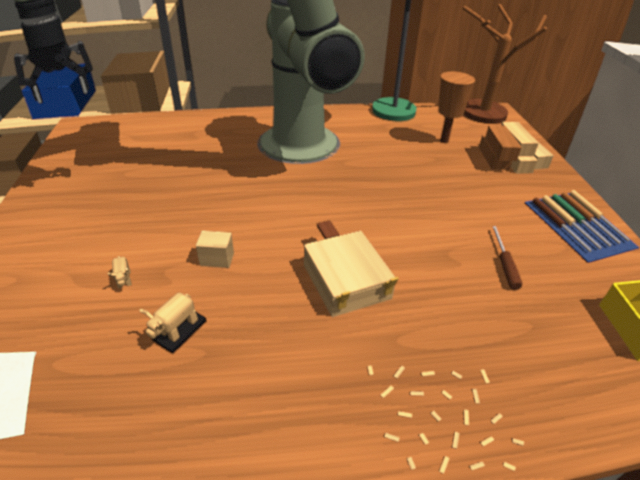

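View pics/side0.png

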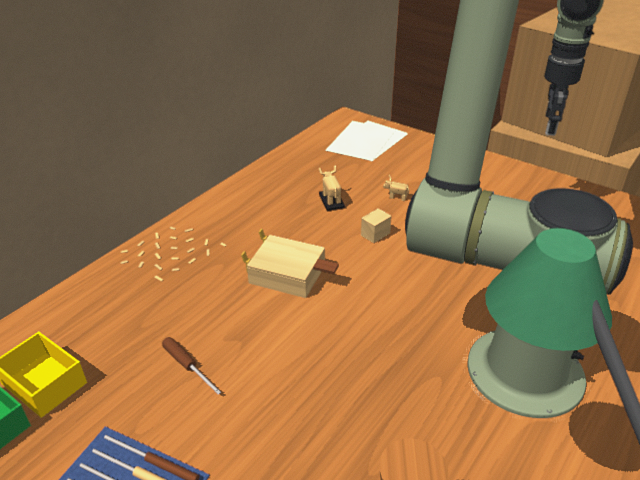

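The scene view shows the shut box at about (350,270), with its hinge towards the camera and its tab towards the robot (328,230). The ox is at (178,320) with its head to lower left, the calf at (120,272), the blank at (215,250) and the gouge at (507,260). The side view agrees. Next I'll take closer wrist views.

```bash
cat > b.py <<'E'
from h import *
def look(pos,yaw,names,tag):
    movep(pos,down(yaw)); f=cam('wrist'); save(f,tag+'.png'); f['tag']=tag
    for n in names:
        r=tip_of('wrist',n)
        f[n]=r[0]['centre'] if r else None
        print(tag,n,[(round(q['score'],2),np.round(q['centre'],1)) for q in r[:2]])
    return f
f=[look([.60,-.25,.33],-1.0,['ox'],'ox1'), look([.64,-.20,.33],-1.0,['ox'],'ox2')]
print(np.array(f[0]['T_tool_cam']).round(3))
print('ox',tri([ray(g,g['ox']) for g in f if g['ox'] is not None]))
N=['lid_tab','lid_hinge','stamp_box']
g=[look([.50,.03,.36],.29,N,'bx1'), look([.44,.01,.36],.29,N,'bx2'),look([.47,-.03,.33],.29,N,'bx3')]
for n in N:
    print(n,tri([ray(k,k[n]) for k in g if k[n] is not None]))
print(get_state()['clock'])
import pickle; pickle.dump(f+g,open('v.pkl','wb'))
im=np.hstack([cv2.resize(k['img'][:,:,::-1],(400,300)) for k in (f[0],g[0])]); im2=np.hstack([cv2.resize(k['img'][:,:,::-1],(400,300)) for k in (f[1],g[1])])
cv2.imwrite('pics/m.png',np.vstack([im,im2]))
E
python3 b.py
```

```text
ox1 ox [(0.83, array([304. , 173.7]))]
ox2 ox [(0.6, array([350.3, 154.5]))]
[[-0.001 -0.946 -0.324  0.085]
 [ 1.    -0.001  0.    -0.001]
 [-0.    -0.324  0.946 -0.165]
 [ 0.     0.     0.     1.   ]]
ox (array([ 0.63741655, -0.26043757,  0.04166289]), np.float64(0.0018657277323209617))
bx1 lid_tab [(0.83, array([319.5, 227.7]))]
bx1 lid_hinge [(0.68, array([321.2, 102.5]))]
bx1 stamp_box []
bx2 lid_tab [(0.84, array([318.7, 180.7]))]
bx2 lid_hinge [(0.75, array([316.3,  46.7]))]
bx2 stamp_box [(0.77, array([319.6, 104.8]))]
bx3 lid_tab [(0.6, array([284.1, 200.3]))]
bx3 lid_hinge [(0.7, array([278.4,  54.7]))]
bx3 stamp_box [(0.94, array([283.9, 119.4]))]
lid_tab (array([0.45204812, 0.01733264, 0.06143202]), np.float64(0.0023008220197772472))
lid_hinge (array([0.61112525, 0.06484035, 0.05503189]), np.float64(0.002458244219145478))
stamp_box (array([0.54744399, 0.04403994, 0.0308661 ]), np.float64(0.0013281243441084))
10.55
```

View pics/m.png

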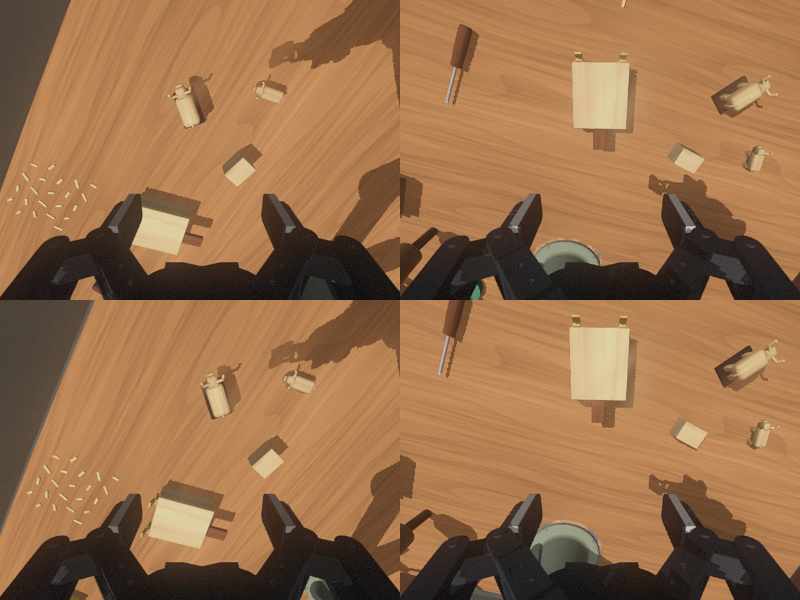

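The wrist views show the lid square on with its tab, the hinge blocks at the top, and the ox with its plinth partly hidden and its shadow to the right. I'll fit the box and ox poses jointly over all the views.

```bash
cat > c.py <<'E'
from h import *
import pickle
from scipy.optimize import least_squares
V=pickle.load(open('v.pkl','rb'))
sc=cam('scene'); sd=cam('side')
obs=[(sc,'lid_hinge',[366.6,293.9]),(sd,'lid_tab',[328,265.5]),(sd,'lid_hinge',[261,251.8])]
for k in V[2:]:
    for n in ['lid_tab','lid_hinge']: obs.append((k,n,k[n]))
def P(p,n):
    c,s=np.cos(p[2]),np.sin(p[2]); d={'lid_hinge':(.07,.0465),'lid_tab':(-.102,.0515)}[n]
    return np.array([p[0]+c*d[0],p[1]+s*d[0],d[1]+p[3]])
fun=lambda p: np.concatenate([(proj(f,P(p,n))-np.array(u))/f['fx']*600 for f,n,u in obs]+[[p[3]/.003]])
r=least_squares(fun,[.54,.045,.29,0],loss='soft_l1'); print('box',r.x.round(4)); print(fun(r.x)[:-1].reshape(-1,2).round(1).tolist())
# lid quad from wrist views
b=r.x
for k in V[2:4]:
    im=k['img']; hsv=cv2.cvtColor(im,cv2.COLOR_RGB2HSV)
    cen=proj(k,[b[0],b[1],.055]).astype(int); print('hsv',hsv[cen[1],cen[0]])
    h0=hsv[cen[1]-5:cen[1]+5,cen[0]-5:cen[0]+5].reshape(-1,3).mean(0)
    m=((abs(hsv[:,:,0]-h0[0])<8)&(abs(hsv[:,:,1]-h0[1])<35)&(abs(hsv[:,:,2]-h0[2])<35)).astype(np.uint8)
    m=cv2.morphologyEx(m,cv2.MORPH_OPEN,np.ones((5,5)))
    n,l=cv2.connectedComponents(m); q=(l==l[cen[1],cen[0]]).astype(np.uint8)
    cs=max(cv2.findContours(q,0,2)[0],key=cv2.contourArea); pts=np.array([onz(k,c[0],.0555)[:2] for c in cs],np.float32)
    print('lid rect',cv2.minAreaRect(pts*1000))
# ox: black plinth rays to z=.012 top & mask extents
for k in V[:2]:
    print('ox tip on z0',onz(k,k['ox'],0).round(4))
def save2():
    big=[]
    for k in V[:2]:
        u=proj(k,[.638,-.255,.03]).astype(int); c=k['img'][max(u[1]-60,0):u[1]+60,u[0]-70:u[0]+70,::-1]; print('crop org',u-[70,60]); big.append(cv2.resize(c,(400,343),interpolation=cv2.INTER_CUBIC))
    cv2.imwrite('pics/oxc.png',np.hstack(big))
save2()
E
python3 c.py
```

```text
box [ 0.5462  0.0457  0.2893 -0.0018]
[[-3.2, -3.2], [1.6, 1.4], [-2.1, 0.7], [1.7, -0.9], [-1.8, -4.0], [0.1, 5.2], [3.3, -1.4], [-1.2, -0.1], [-0.2, 1.9]]
hsv [ 21  72 220]
lid rect ((547.1992797851562, 46.55413818359375), (138.68894958496094, 118.60127258300781), 15.48768138885498)
hsv [ 22  71 223]
lid rect ((547.0402221679688, 46.378746032714844), (138.899169921875, 118.69526672363281), 15.541568756103516)
ox tip on z0 [ 0.6349 -0.2537  0.    ]
ox tip on z0 [ 0.6345 -0.2608  0.    ]
crop org [231 114]
crop org [277  98]
```

View pics/oxc.png

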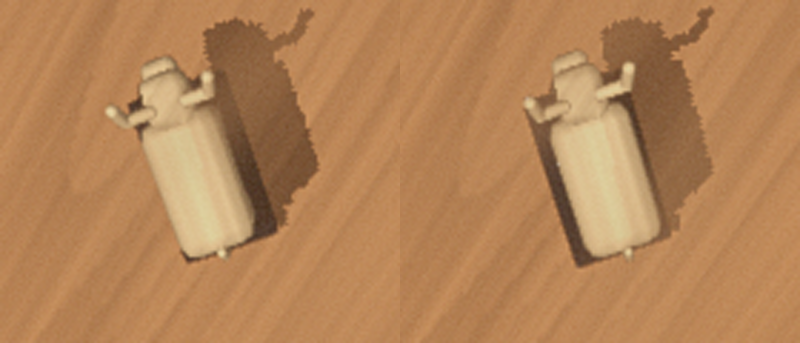

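The lid rectangle comes out consistent in both views: centre (0.547, 0.0465), yaw 15.5°, size about 139x119. The ox crop shows its head at the top of the image and the plinth edges visible. Opening the lid now.

```bash
cat >> h.py <<'E'
BX,BY,BYAW=.5471,.0465,.2707
def b2w(x,y,z):
    c,s=np.cos(BYAW),np.sin(BYAW); return np.array([BX+c*x-s*y,BY+s*x+c*y,z])
def tabpt(th):
    c,s=np.cos(th),np.sin(th); return b2w(.07-.172*c+.005*s,0,.0465+.172*s+.005*c)
E
cat > d.py <<'E'
from h import *
o=np.array([0,0,-.019])
movep(tabpt(0)+o+[0,0,.08],down(BYAW))
print(move_l(tabpt(0)+o,.12,until_force=15))
grab(30); s=get_state(); print('gap',s['finger_gap'],s['grasp_force'],np.round(s['contact_force'],1),np.round(s['position'],4))
for th in np.linspace(0,1.75,13)[1:]:
    move_l(tabpt(th)+o,.15); s=get_state(); print(round(th,2),np.round(s['contact_force'],1),round(s['finger_gap'],3),s['clock'])
f=cam('scene'); save(f,'lid.png',(200,120,520,360),1.5)
for n in ['lid_tab','lid_hinge']: print(n,[(q['score'],q['centre']) for q in tip_of('scene',n)[:1]], proj(f,tabpt(1.75)))
E
python3 d.py
```

```text
False
gap 0.31889061149526904 29.126539528369904 [-1.8  3.4  6.5] [0.4489 0.0201 0.033 ]
0.15 [ 0.2 -0.1 -1. ] 0.008 13.2833
0.29 [-0.4 -0.8 -0.6] -0.005 13.6
0.44 [-0.1  0.7 -1.4] -0.0 13.9167
0.58 [-0.1 -0.3 -0.3] 0.001 14.2333
0.73 [-0.4 -0.1  0.2] -0.0 14.55
0.88 [0.4 0.6 0.2] -0.003 14.8667
1.02 [-0.   0.1 -0.5] 0.002 15.1833
1.17 [-0.4  1.1 -0.7] -0.003 15.5
1.31 [-0.  -0.4  0.2] 0.001 15.8167
1.46 [ 0.4 -0.9 -0.7] 0.003 16.1333
1.6 [-0.5  0.2 -0.7] -0.001 16.45
1.75 [-0.  -0.2 -0.7] 0.001 16.7667
lid_tab [(0.59, [325.1, 227.0])] [386.65300661 227.75094976]
lid_hinge [(0.66, [367.3, 291.7])] [386.65300661 227.75094976]
```

View pics/lid.png

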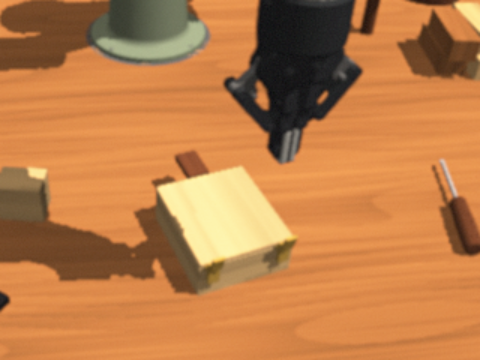

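The lid is still shut: the fingers slipped off the tab on the first segment, and the picture shows them empty above it. The pads sat too high, because they stand farther back when not fully shut. I'll grip lower and harder, and check the grip as the lid lifts.

```bash
cat > d.py <<'E'
from h import *
o=np.array([0,0,-.029])
let_go()
movep(tabpt(0)+o+[0,0,.1],down(BYAW))
print(move_l(tabpt(0)+o,.12,until_force=15))
grab(60); s=get_state(); print('gap',s['finger_gap'],s['grasp_force'],np.round(s['contact_force'],1),np.round(s['position'],4))
f=cam('wrist'); save(f,'grip.png')
move_l(tabpt(.04)+o,.03); s=get_state(); print(s['finger_gap'],np.round(s['contact_force'],1))
if s['finger_gap']>.25:
  for th in np.linspace(0.04,1.75,14)[1:]:
    move_l(tabpt(th)+o,.12); s=get_state(); print(round(th,2),np.round(s['contact_force'],1),round(s['finger_gap'],3),s['clock'])
    if s['finger_gap']<.25: break
f=cam('scene'); save(f,'lid2.png',(200,120,520,360))
a=cv2.imread('pics/grip.png');a=cv2.resize(a,(400,300));b=cv2.resize(cv2.imread('pics/lid2.png'),(400,300));cv2.imwrite('pics/gl.png',np.hstack([a,b]))
E
python3 d.py
```

```text
False
gap 0.3301403670370125 59.617794156074524 [-0.9  3.8  7.8] [0.4488 0.0201 0.0232]
0.32916352578809105 [ 1.3  5.5 -3.9]
0.17 [ 4.2  4.9 -3.4] 0.328 20.9
0.3 [ 5.2  6.5 -5.1] 0.329 21.2417
0.43 [ 7.3  6.9 -7.4] 0.332 21.5833
0.57 [ 7.3  6.5 -8.8] 0.33 21.925
0.7 [  7.4   6.3 -11.7] 0.328 22.2667
0.83 [  5.6   4.9 -12.9] 0.328 22.6083
0.96 [  4.4   4.  -10.7] 0.324 22.95
1.09 [  3.6   3.5 -11.3] 0.321 23.2917
1.22 [  1.4   4.6 -11.4] 0.313 23.6333
1.36 [ -0.2   3.6 -11.2] 0.308 23.975
1.49 [-0.7  4.7 -9.9] 0.278 24.3167
1.62 [-0.7 -0.  -0.1] 0.0 24.6583
```

View pics/gl.png

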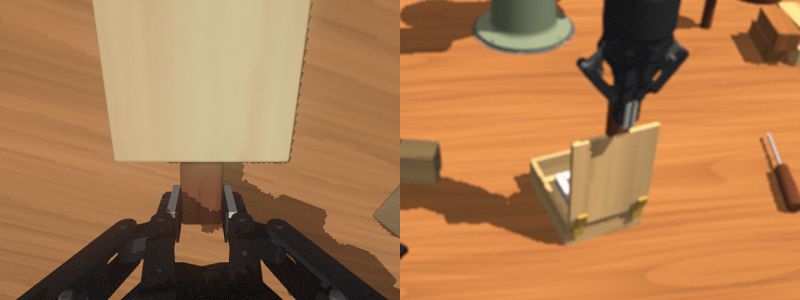

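The lid followed to about 1.5 rad, then the fingers slipped along the tab. The picture shows the lid near upright with the shut fingers just at the tab. I need to know which side of the tab they are on.

```bash
cat > e.py <<'E'
from h import *
from scipy.optimize import minimize_scalar
f=cam('side'); r=tip_of('side','lid_tab')[:2]; g=cam('wrist'); r2=tip_of('wrist','lid_tab')[:2]
for k,q in ((f,r),(g,r2)):
    if q:
        m=minimize_scalar(lambda t:np.linalg.norm(proj(k,tabpt(t))-q[0]['centre']),bounds=(0,1.85),method='bounded'); print(q[0]['score'],q[0]['centre'],'angle',m.x,'err px',m.fun)
s=get_state(); print(s['clock'],s['contact_force'],s['position'])
cv2.imwrite('pics/e.png',np.hstack([cv2.resize(f['img'][120:330,190:400,::-1],(400,400)),cv2.resize(g['img'][:,:,::-1],(400,300)).__class__(0) if 0 else cv2.copyMakeBorder(cv2.resize(g['img'][:,:,::-1],(400,300)),0,100,0,0,0)]))
E
python3 e.py
```

```text
0.69 [252.2, 188.5] angle 1.550045976688097 err px 0.44623082534707154
24.9083 [ 0.52977423 -0.53634828  0.02948859] [0.62708477 0.06831541 0.18969534]
```

View pics/e.png

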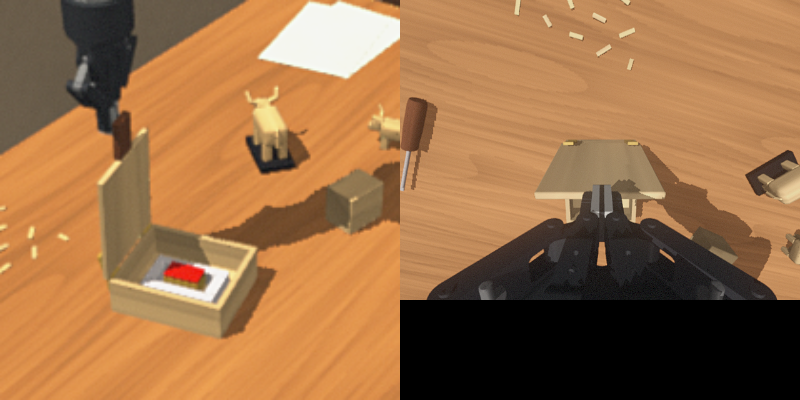

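The box interior is now visible: the silver frame and red pad. The lid stands at about 1.55 rad with the shut fingers behind the tab, so it will fall shut. The forces show a steady ~12 N pull towards the hinge and ~5 N sideways. I'll retry with a harder grip and correct the arc from the measured force.

```bash
cat > d2.py <<'E'
from h import *
p=np.array(get_state()['position'])
move_l(p+[0,0,.09],.3); let_go()
n=b2w(0,1,0)-b2w(0,0,0)
off=np.array([0,0,-.030])+.0007*n
movep(tabpt(0)+off+[0,0,.05],down(BYAW)); print(get_state()['clock'])
print(move_l(tabpt(0)+off,.1,until_force=15))
grab(115); s=get_state(); print('gap',s['finger_gap'],s['grasp_force'],np.round(s['contact_force'],1))
def tang(th): t=tabpt(th+.01)-tabpt(th-.01); return t/np.linalg.norm(t)
ths=np.linspace(0,1.77,17)[1:]
for th in ths:
    move_l(tabpt(th)+off,.11); s=get_state(); F=np.array(s['contact_force']); t=tang(th)
    c=F-t*(F@t); off=off+np.clip(.00007*c,-.001,.001)
    print(round(th,2),np.round(F,1),'tan',round(F@t,1),round(s['finger_gap'],3),round(s['clock'],1),(off*1000).round(1))
    if s['finger_gap']<.2: print('lost');break
f=cam('side'); r=tip_of('side','lid_tab'); print(r[:1] and r[0]['centre'], proj(f,tabpt(s and th)))
save(f,'lid3.png',(190,120,400,330),2)
E
python3 d2.py
```

```text
27.2167
False
gap -0.0020276141211600387 0.0 [-0.  -0.6  0.1]
0.11 [-0.1 -0.6 -0.7] tan -0.7 -0.002 29.0 [ -0.2   0.6 -30. ]
lost
[252.3, 187.9] [328.14597033 260.07650541]
```

View pics/lid3.png

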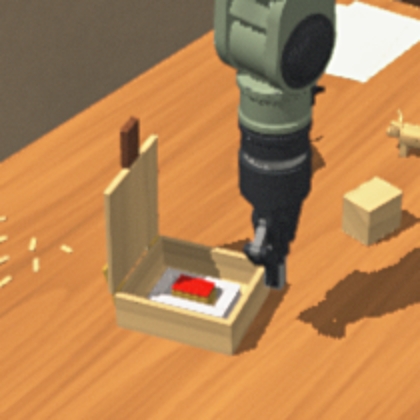

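The lid is still standing where it was at about (252,188), even with the gripper gone. I'll check its angle and push it gently from the front with shut fingers until it meets the stop.

```bash
cat > e2.py <<'E'
from h import *
f=cam('side')
for t in (1.5,1.55,1.6,1.7,1.8): print(t,proj(f,tabpt(t)).round(1))
rot=down(BYAW)
p=np.array(get_state()['position']); move_l([p[0],p[1],.16],.25)
move_l(b2w(.0,0,.165),.25)
print(move_l(b2w(.085,0,.165),.06,until_force=4)); s=get_state()
w=R.from_euler('z',-BYAW).apply(np.array(s['position'])-[BX,BY,0]); print('box x',w,np.round(s['contact_force'],1))
r=None;f=cam('side'); r=tip_of('side','lid_tab'); print(r[:1] and r[0]['centre'],s['clock'])
save(f,'lid4.png',(190,120,400,330),2)
E
python3 e2.py
```

```text
1.5 [255.9 188.9]
1.55 [252.3 188.1]
1.6 [248.7 187.4]
1.7 [241.6 186.7]
1.8 [234.7 186.6]
False
box x [8.47355748e-02 1.88824737e-05 1.65100129e-01] [-0.2 -0.2  0.2]
[233.6, 185.8] 31.85
```

View pics/lid4.png

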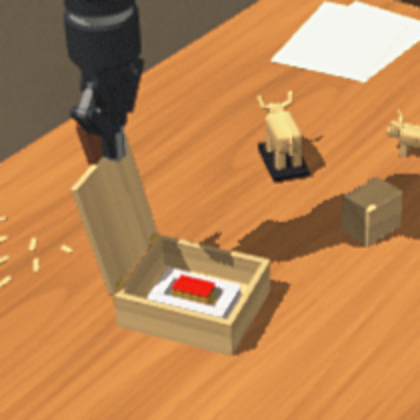

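The lid is on its stop: its tab now projects at the 1.8 rad position (234,186). The frame and pad are clear. On to the box refinement and the ox.

```bash
cat > g.py <<'E'
from h import *
import pickle
def look(pos,yaw,names,tag):
    movep(pos,down(yaw)); f=cam('wrist')
    for n in names:
        r=tip_of('wrist',n); f[n]=r[0]['centre'] if r else None
    return f
move_l(b2w(.03,0,.165),.2); 
f=look(b2w(-.06,0,.27),BYAW,['pad_top','stop_frame'],'')
let_go()
rd=f['img'].astype(int); m=((rd[:,:,0]>150)&(rd[:,:,1]<80)&(rd[:,:,2]<80)).astype(np.uint8)
c=max(cv2.findContours(m,0,2)[0],key=cv2.contourArea); pts=np.array([onz(f,q[0],.036)[:2] for q in c],np.float32)*1000
print('pad rect',cv2.minAreaRect(pts),'tip',f['pad_top'] and onz(f,f['pad_top'],.036), 'box',BX,BY)
if f['stop_frame'] : print('frame',onz(f,f['stop_frame'],0))
y=-.67; d=np.array([np.cos(y),np.sin(y),0]); n=np.array([-np.sin(y),np.cos(y),0]); O=np.array([.637,-.257,0])
V=[look(O-.03*d+k*n+[0,0,.25],y,['ox'],'') for k in (.06,-.06)]
print('ox',[onz(v,v['ox'],0).round(4) if v['ox'] is not None else None for v in V])
if all(v['ox'] is not None for v in V): print(tri([ray(v,v['ox']) for v in V]))
for v in V:
    r=silhouettes('wrist','ox') if v is V[1] else None
    im=v['img'].astype(int); u=proj(v,O).astype(int)
    dk=(im.max(2)<75).astype(np.uint8); w=np.zeros_like(dk); w[max(u[1]-90,0):u[1]+90,max(u[0]-90,0):u[0]+90]=1
    c=cv2.findContours(dk*w,0,2)[0]; c=max(c,key=cv2.contourArea); pts=np.array([onz(v,q[0],.012)[:2] for q in c])
    L=pts-O[:2]; print('dark along',(L@d[:2]).min().round(4),(L@d[:2]).max().round(4),'across',(L@n[:2]).min().round(4),(L@n[:2]).max().round(4), cv2.minAreaRect((pts*1000).astype(np.float32)))
print(get_state()['clock'])
pickle.dump(V+[f],open('v2.pkl','wb'))
cr=[]
for v in V:
    u=proj(v,O+[0,0,.03]).astype(int); x0,y0=max(u[0]-100,0),max(u[1]-100,0); print('org',x0,y0); cr.append(cv2.resize(v['img'][y0:y0+200,x0:x0+200,::-1],(400,400)))
cv2.imwrite('pics/ox3.png',np.hstack(cr))
E
python3 g.py
```

```text
Traceback (most recent call last):
  File "g.py", line 12, in <module>
    c=max(cv2.findContours(m,0,2)[0],key=cv2.contourArea); pts=np.array([onz(f,q[0],.036)[:2] for q in c],np.float32)*1000
ValueError: max() iterable argument is empty
```

```bash
sed -i 's/^move_l(b2w(.03,0,.165),.2);.*$//; s/m=((rd.*astype(np.uint8)/m=((rd[:,:,0]>2.5*rd[:,:,1])\&(rd[:,:,0]>2.5*rd[:,:,2])\&(rd[:,:,0]>60)).astype(np.uint8)/' g.py
sed -i 's/^c=max(cv2.findContours(m,0,2).*$/c=cv2.findContours(m,0,2)[0]; print(len(c)); c=max(c,key=cv2.contourArea) if c else np.array([[[300,200]]]); pts=np.array([onz(f,q[0],.036)[:2] for q in c],np.float32)*1000/' g.py
python3 g.py
```

```text
5
pad rect ((533.4376831054688, 30.839370727539062), (6.8138041496276855, 1.1601415872573853), 15.96218490600586) tip [0.54687379 0.04618188 0.036     ] box 0.5471 0.0465
frame [0.54667849 0.04371509 0.        ]
ox [array([ 0.6369, -0.2557,  0.    ]), array([ 0.6347, -0.2576,  0.    ])]
(array([ 0.63470211, -0.25584679, -0.00987107]), np.float64(0.0002775262514819902))Traceback (most recent call last):
  File "g.py", line 23, in <module>
    c=cv2.findContours(dk*w,0,2)[0]; c=max(c,key=cv2.contourArea); pts=np.array([onz(v,q[0],.012)[:2] for q in c])
                                       ~~~^^^^^^^^^^^^^^^^^^^^^^^
ValueError: max() iterable argument is empty
```

```bash
cat > k.py <<'E'
from h import *
y=-.67; d=np.array([np.cos(y),np.sin(y),0]); n=np.array([-np.sin(y),np.cos(y),0]); O=np.array([.636,-.2565,0])
def meas():
    v=cam('wrist'); r=silhouettes('wrist','ox'); t=tip_of('wrist','ox')
    if t: print('tip',onz(v,t[0]['centre'],0).round(4))
    if not r: print('no mask'); return
    m=r[0]['mask'].astype(np.uint8); yy,xx=np.nonzero(m); im=v['img'].astype(int)
    V=im.max(2)[yy,xx]; print('score',r[0]['score'],m.sum(),'V pct',np.percentile(V,[2,10,25,50,75]))
    for name,sel,z in (('wood',V>130,.06),('dark',V<90,.012)):
        k=np.zeros_like(m); k[yy[sel],xx[sel]]=1
        if name=='wood': k=cv2.morphologyEx(k,cv2.MORPH_OPEN,np.ones((9,9)))
        P=np.array([onz(v,(a,b),z)[:2] for b,a in zip(*np.nonzero(k))])
        if len(P)<20: print(name,'few'); continue
        L=P-O[:2]; c=np.cov(P.T); w,e=np.linalg.eigh(c); a=np.arctan2(*e[::-1,1])
        lo=lambda q:np.percentile(q,[.5,99.5]).round(4)
        print(name,len(P),'pca yaw',round((a+np.pi/2)%np.pi-np.pi/2,3),'along',lo(L@d[:2]),'across',lo(L@n[:2]))
        if name=='wood':
            s=L@d[:2]; q=L@n[:2]
            B=np.arange(-.03,.03,.004); lines=[]
            for b in B:
                g=q[(s>b)&(s<b+.004)]
                if len(g)>8: lines.append((b+.002,np.percentile(g,3),np.percentile(g,97)))
            l=np.array(lines); print('body edges slope',np.polyfit(l[:,0],l[:,1],1).round(3),np.polyfit(l[:,0],l[:,2],1).round(3))
meas()
movep(O-.02*d+[0,0,.25],down(y)); meas(); print(get_state()['clock'])
E
python3 k.py
```

```text
tip [ 0.6357 -0.2563  0.    ]
score 0.86 3580 V pct [ 87. 107. 144. 207. 222.]
wood 2526 pca yaw -0.653 along [-0.0308  0.0541] across [-0.0167  0.0204]
body edges slope [-0.035 -0.015] [0.017 0.019]
dark 116 pca yaw -0.538 along [-0.04    0.0419] across [-0.0227  0.0257]
tip [ 0.6346 -0.2586  0.    ]
score 0.55 3303 V pct [ 85. 109. 170. 212. 225.]
wood 2480 pca yaw -0.661 along [-0.0318  0.0549] across [-0.0143  0.0207]
body edges slope [-0.008 -0.013] [0.013 0.019]
dark 135 pca yaw -1.379 along [-0.039   0.0415] across [-0.0212  0.0265]
40.575
```

```bash
cat > l.py <<'E'
from h import *
y=-.67; X=np.array([.638,-.2555,0]); rot=down(y+np.pi)
print(ik(X+[0,0,.12],rot))
movep(X+[0,0,.135],rot); print(move_l(X+[0,0,.027],.1,until_force=12))
grab(80); s=get_state(); print('gap',s['finger_gap'],np.round(s['contact_force'],1),s['clock'])
move_l(X+[0,0,.14],.15); s=get_state(); print('gap',s['finger_gap'],np.round(s['contact_force'],1))
move_l(b2w(0,0,.14),.15,rot=down(BYAW+np.pi)); s=get_state(); print(s['clock'],s['finger_gap'],np.round(s['position'],4))
o=[]
for c in ('scene','side'):
    f=cam(c); r=tip_of(c,'ox')
    print(c,r[:1] and (r[0]['score'],np.round(r[0]['centre'],1)),'expect',proj(f,b2w(0,0,.113)).round(1))
    if r: o.append(ray(f,r[0]['centre']))
    save(f,'h_'+c+'.png')
if len(o)==2: x,e=tri(o); print('ox',x,e,'box frame',R.from_euler('z',-BYAW).apply(x-[BX,BY,0]))
a=cv2.imread('pics/h_scene.png')[130:330,250:450]; b=cv2.imread('pics/h_side.png')[150:350,190:390]
cv2.imwrite('pics/held.png',np.hstack([cv2.resize(a,(400,400)),cv2.resize(b,(400,400))]))
E
python3 l.py
```

```text
[-0.4882096   0.64266181  0.08828032  1.01641484  0.          0.1817904 ]
False
gap 0.3994535646032102 [-0.3  0.7  3.4] 44.975
gap 0.3987228432115104 [-1.4 -0.  -0.8]
48.125 0.40095978774755403 [0.5473 0.0459 0.1399]
scene (0.78, array([351.2, 236.3])) expect [349.7 237. ]
side (0.95, array([286.1, 235.5])) expect [285.2 234.8]
ox [0.54432969 0.0485102  0.11292767] 0.001192026037015114 box frame [-0.00213189  0.0026778   0.11292767]
```

View pics/held.png

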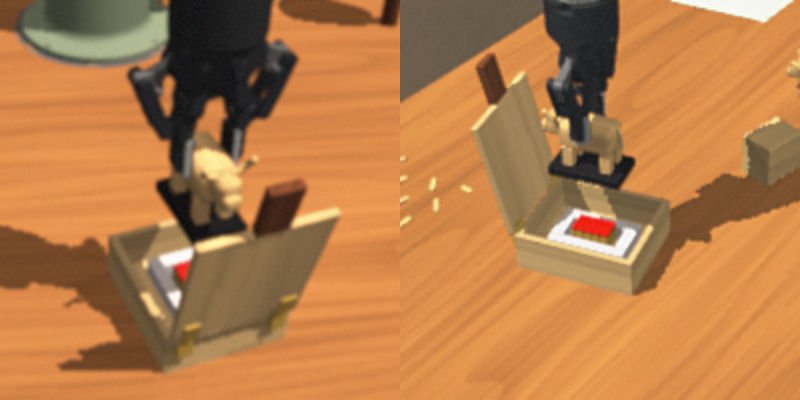

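The picture shows the ox held level and square over the pad at about (595,230) in the side half, head towards the hinge, clear of the open lid. I'll check the plinth's edges against their projection before pressing.

```bash
cat > n.py <<'E'
from h import *
for c in ('side','scene'):
    f=cam(c); im=f['img'].astype(int).max(2)
    def hull(dx,dy,zs=(.113,.125)): return np.array([proj(f,b2w(dx+a*.042,dy+b*.025,z)) for a in (1,-1) for b in (1,-1) for z in zs],np.float32)
    P=hull(0,0); h=cv2.convexHull(P.astype(np.int32)); m=np.zeros(im.shape,np.uint8); cv2.fillConvexPoly(m,h,1); m=cv2.dilate(m,np.ones((13,13)))
    k=((im<60)&(m>0)).astype(np.uint8); n,l,st,_=cv2.connectedComponentsWithStats(k); i=1+st[1:,4].argmax(); yy,xx=np.nonzero(l==i)
    print(c,'dark cols',np.percentile(xx,[0,1,99,100]),'rows',yy.min(),yy.max(),'| expect cols',P[:,0].min().round(1),P[:,0].max().round(1),'rows',P[:,1].min().round(1),P[:,1].max().round(1))
    J=[(hull(.01,0)-P).mean(0).round(1),(hull(0,.01)-P).mean(0).round(1)]; print(' px per 10mm x,y',J)
    # lower-edge fit: bottom-most dark pixel per column vs hull
    best=[]
    from scipy.optimize import minimize
    D=cv2.distanceTransform((l!=i).astype(np.uint8),2,5)
    lo=np.array([(x,yy[xx==x].max()+.5) for x in np.unique(xx)],np.float32)
    def cost(p):
        H=cv2.convexHull(hull(*p)); return np.mean([min(abs(cv2.pointPolygonTest(H,(float(a),float(b)),True)),4) for a,b in lo])
    r=minimize(cost,[0,0],method='Nelder-Mead',options=dict(initial_simplex=[[0,0],[.004,0],[0,.004]])); print(' fit',r.x.round(4),round(r.fun,2),'at0',round(cost([0,0]),2))
E
python3 n.py
```

```text
side dark cols [265. 265. 305. 306.] rows 226 243 | expect cols 262.7 307.3 rows 220.3 245.6
 px per 10mm x,y [array([-4.2, -1. ], dtype=float32), array([-1.8,  2.6], dtype=float32)]
 fit [ 0.0031 -0.005 ] 0.23 at0 1.44
scene dark cols [329. 330. 370. 372.] rows 220 250 | expect cols 326.9 374.7 rows 214.4 256.1
 px per 10mm x,y [array([2.5, 3.6], dtype=float32), array([ 5.3, -1.3], dtype=float32)]
 fit [-0.0128  0.0045] 0.29 at0 3.26
```

```bash
cat > p.py <<'E'
from h import *
move_l(b2w(.0012,0,.075),.08)
print(move_l(b2w(.0012,0,.045),.012,until_force=13)); sleep(.3)
s=get_state(); print(s['clock'],np.round(s['position'],4),np.round(s['contact_force'],1),np.round(s['wrist_torque'],2),s['finger_gap'])
for c in ('scene','side'):
    f=cam(c); r=tip_of(c,'ox'); print(c,r[:1] and np.round(r[0]['centre'],1),'expect',proj(f,b2w(0,0,.026)).round(1))
E
python3 p.py
```

```text
True
51.3583 [0.5484 0.0469 0.0539] [-0.8 -0.4  7. ] [-0.06  0.26  0.03] 0.3974135426715061
scene [347.7 271.9] expect [346.4 272.7]
side [287.6 267.2] expect [286.9 265.3]
```

```bash
cat > p2.py <<'E'
from h import *
z=get_state()['position'][2]
for i in range(12):
    z-=.0004; move_l(b2w(.0012,0,z),.01); sleep(.25); s=get_state(); F=s['contact_force'][2]
    print(round(s['clock'],1),round(z,4),np.round(s['position'],4),np.round(s['contact_force'],1),np.round(s['wrist_torque'],2))
    if F>12.5 or s['clock']>63: break
E
python3 p2.py
```

```text
52.1 0.0536 [0.5485 0.0468 0.054 ] [-1.6 -0.6  6.3] [-0.    0.36  0.  ]
52.6 0.0532 [0.5485 0.0468 0.0538] [-2.3  0.1  8. ] [-0.01  0.57 -0.04]
53.1 0.0528 [0.5485 0.0468 0.0537] [-3.3  0.  10.6] [0.03 0.73 0.04]
53.6 0.0524 [0.5484 0.0469 0.0536] [-3.3  0.7 13.2] [ 0.    0.96 -0.03]
```

```bash
cat > p3.py <<'E'
from h import *
def avg():
    A=[]
    for _ in range(8):
        sleep(.03); s=get_state(); A.append(np.r_[s['contact_force'],s['wrist_torque'],s['position']])
    a=np.mean(A,0); print(round(s['clock'],2),'F',a[:3].round(2),'M',a[3:6].round(3),'p',a[6:].round(5)); return a
P=b2w(.0012,0,.0524); avg()
move_l(P+[-.0003,0,-.0001],.01); sleep(.15); avg()
move_l(P+[-.0005,0,-.0003],.01); sleep(.15); avg()
E
python3 p3.py
```

```text
53.83 F [-4.51  0.46 13.4 ] M [-0.026  0.924 -0.016] p [0.54845 0.04686 0.05366]
54.49 F [-3.67  0.37 13.43] M [-0.013  0.808  0.003] p [0.54844 0.04686 0.05365]
55.16 F [-4.32  0.58 14.27] M [-0.018  0.822  0.009] p [0.54841 0.04686 0.05363]
```

```bash
cat > q.py <<'E'
from h import *
f=cam('side')
for n in ('lid_tab','calf','blank','gouge'):
    r=tip_of('side',n); print(n,r[:1] and np.round(r[0]['centre'],1))
s=get_state(); print(s['clock'],np.round(s['contact_force'],1),s['finger_gap'],s['grasp_force'])
print(sign_off())
E
python3 q.py
```

```text
lid_tab [231.6 184.8]
calf [291.3 275. ]
blank [373.3 235.1]
gouge [193.  372.2]
55.4083 [-3.5  0.1 13.6] 0.39997821995970595 81.5089201927185
the job is handed in; nothing more can be done
None
```

I handed the job in at 55 s of 69 s: the lid rests open on its stop and the ox is still held pressed on the ink pad, square and head to hinge, at about 14 N. That it bottomed on the frame is inferred from force and height, since I had no pictures left to view. The lid took two failed tab grips and then a push with shut fingers. The blank and gouge read within about 2 px of where they began, while the last calf detection landed on the box and so confirms nothing.

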